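# Mount the sample carousel on its drive spindle

## Task

Lift the sample carousel by its hub and lower it over the drive unit's central shaft, turn it lightly until its slot drops over the drive pin, and let it down fully home and flat on the flange without ever forcing it (45 N is too much). Then swing the catch with the red post right round to its stop, so that its finger reaches over the carousel's rim. Leave the vial, the pellet cup and the beaker where they stand.

Things in the scene. Friction and masses are not known exactly. Their poses are not given: they have to be found in the camera images.
- carousel_hub (a point): grip point on the axis of the loose carousel, 34 mm above the disc's underside. Round blue disc 120 mm across, 8 mm thick, with a black hub block in its middle: 40 mm long (carousel x), 26 mm wide (carousel y: the faces to grip), hub top 50 mm above the disc's underside. About 0.32 kg (0.24 to 0.43). Starts flat on the worktop, z up, yaw within 0.5 rad
- carousel: the same carousel; origin on its axis at the disc's underside. Bore 15.5 mm in diameter, chamfered mouth, right through hub and disc. Slot for the drive pin: through, 12 mm long radially, 10 mm wide, its centre 40 mm from the axis towards the carousel's +y, a red dash outside it on the rim. The five round grey pellet seats are not holes
- drive: drive unit, fixed; origin on the shaft's axis at worktop height; -x is its front. Grey housing 150 mm in x, in y from +70 to -130 mm, 34 mm high, with a braked steel flange 104 mm across, top at 40 mm. Shaft on the axis: 14 mm thick, 46 mm tall above the flange, top 6 mm a cone down to 7 mm. The carousel is home when the disc's underside lies on the flange
- spindle_seat (a point): centre of the flange's top face; axes of the housing. A brass drive pin, 8 mm thick, 10 mm tall, tip slightly chamfered, stands on the flange 40 mm from the axis, somewhere within 0.35 rad either side of the housing's +y (red dash; these axes do not tell where). A misturned carousel rests on the pin 10 mm short of home; the slot drops over it within 0.025 rad of the right turn
- catch (a joint): angle of the hold-down catch, rad: flat dark lever 12 mm wide on a vertical pivot at the housing's (0, -78 mm); underside 10.5 mm above the flange's top, lever 5 mm thick. At 0 (open) its 38 mm finger points to the housing's +x, its post to -x; grows counter-clockwise from above; at 1.57 the finger points to +y over the disc. Stop at 1.6. Starts at 0 to 0.25; light friction; stays put
- catch_post (a point): centre of the top of the catch's upright red post, 12 mm in diameter, 35 mm from the catch's pivot; it rises 29 mm above the lever, top 84.5 mm above the worktop. About 1.5 N at the post turns the catch: push it sideways with the fingertips or pinch it
- vial_1: bystander: glass vial with a white cap, 27 mm across, 62 mm tall, origin at its underside
- pellet_cup_0: bystander: shallow pellet cup, 38 mm across, 10 mm tall, origin at its underside
- beaker: bystander: small clear beaker, 58 mm across, 79 mm tall, origin at its underside
Mind the look-alikes: they are no part of the job. What is shaped like the carousel but orange or pink is not meant.

How it is judged:
By the outcome, as a careful person would: the job done as asked, in the order asked, and still so for the second after the job is handed in, with the robot touching nothing.
It also fails if it takes over 72 s, if anything falls off the work surface, if the arm or the gripper's body presses on something with over 40 N, if the wrist force passes 120 N, or if a joint passes its speed limit or range.

## Robot

A 7-joint arm with a two-finger parallel gripper is mounted at the origin on a cart in front of the work surface, level with it; the furniture and walls round the work are solid. World frame = base frame: x ahead of the robot, y to its left, z up, the work surface at z = 0. Lengths are in m, angles in rad, forces in N, time in s.
With the tool pointing down it reaches from about 0.425 to 0.925 m from the base axis. Payload 6.8 kg.
Tool frame: the origin (TCP) lies midway between the tips of the shut fingers; the grasp point (between the pads) lies 19 mm behind it; z points along the fingers, y is the line along which they close (so a half turn about z gives the same grasp; the last joint's range is limited). The gripper opens to 85 mm and grips with 20 to 120 N. Pads are 22 mm wide; open, the fingers measure 114 mm over their backs; the gripper's body (76 mm by 85 mm) begins 54 mm behind the grasp point. The pads swing forward as they close: fully open they stand 13 mm farther back than shut.
Start: joints at [-0.108, 0.477, 0.022, 1.555, -0.011, 1.109, -0.083], TCP at [0.675, 0, 0.199] pointing down, gripper open.
Joint ranges: [-2.96, 2.96], [-0.34, 2.1], [-1.41, 1.46], [0.24, 2.44], [-1.37, 4.51], [0.17, 1.92], [-2.96, 2.96]. Speed limits (rad/s): [2.39, 2.39, 3.14, 3.14, 3.14, 3.14, 3.14].

## Interface

Orientations are given as a rotation vector (axis times angle).
In Python, from bench import r gives the robot as it stands.
- The arm moves only by the tool servo_tool, never from a script. Its arguments are lists of equal length, an entry for each row: "turn": the turn, a rotation vector about the world's x, y, z in units of 5 degrees (1.0 is 5 degrees), a list of three; "slide": the shift along the world's x, y, z in units of 30 mm (1.0 is 30 mm), a list of three; "hand": the opening, from 0 (shut) to 1 (fully open). In form: {"turn": [[rx, ry, rz], ...], "slide": [[dx, dy, dz], ...], "hand": [hand, ...]}. A call has 1 to 8 rows; each row is the pose to reach, as a shift and turn from the pose commanded when the call began; what a row does not reach only later rows make up. A row lasts 1/8 s, in which the tool goes at most 62.5 mm and 10.7 degrees, less where a joint would pass 70% of its speed; a pose out of reach is approached as far as the arm can. A call with a gripper value outside its range is refused whole. The fingers move at their own pace and stop on an object; "squeeze" is the grip in N (left out, the last holds). Time passes only in rows, so rows that repeat a pose let the fingers close. It gives the time, the measured TCP pose, the force, the opening and the grip force at its end, in the units of the state.
- r.get_obs(): the state, without advancing time (a new reading comes with each control period).
- r.grab_frame(name): name is "scene" or "side" or "wrist"; returns (picture, depth): 420x560x3 uint8, red, green, blue; 420x560 float32, m along the optical axis (not along the pixel's ray), 0 where there is no reading.
- r.get_calibration(name): a dict with "fovy" (degrees; the focal length in pixels is half the picture's height over the tangent of half this angle, whatever the lens; pixels are square), "cx", "cy" (the principal point, pixels), "R" (3x3) and "t" (3): a world point X has camera coordinates R X + t. Camera axes: x right, y down, z forward; pixel columns grow to the right and rows downward; lengths in m; the calibration is good to about 2 mm. A picture is of the moment at which its call begins: read the wrist's pose just before it. get_calibration takes no time and is no camera call; for the wrist camera it gives the pose at the moment of the call.
- r.hand_in(): hands the job in; it is judged then, once.
The state is a dict: "clock": time; "joints": joint angles; "qvel": joint speeds; "tau": joint torques, N m; "tcp_pos": TCP position; "orientation": TCP orientation; "contact_force": force on the tool from outside, world axes, zero at the start; "moment": the same for the moment, N m; "grip_width": finger opening in m; "gripper_force": force on a finger pad.
Only numpy, scipy, OpenCV 4.12 (cv2) and the standard library are available. Lean on these libraries where they do the work, as an engineer would, in place of code of your own. Each camera call takes 0.05 s, during which the arm holds its last target. There are 200 camera calls.

## Working session

There is one attempt and no reset: what is moved stays moved. The work goes in short steps, Python scripts to look and compute and a tool call to move; the robot and the scene stay as the last step left them, time stands still between calls to the robot, and variables do not carry over. Pictures are saved under pics/ and viewed, at most 10 in all, crops included, and the job is handed in when it is done.

Besides the shell and the picture viewer there is one more tool, called after "Call:" as name(argument=value, ...) on one line, values as JSON. servo_tool: Moves the arm, as the interface text tells. Its arguments: {"type":"object","properties":{"turn":{"type":"array"},"slide":{"type":"array"},"hand":{"type":"array"},"squeeze":{"type":"number"}},"required":["turn","slide","hand"]}

```bash
mkdir -p pics; ls; cat > h.py <<'E'
import numpy as np, cv2
from bench import r
def grab(n):
    c=r.get_calibration(n); p,d=r.grab_frame(n); return p,d,c
def cloud(d,c):
    H,W=d.shape; f=H/2/np.tan(np.radians(c["fovy"])/2)
    v,u=np.mgrid[:H,:W]; P=np.stack([(u-c["cx"])/f*d,(v-c["cy"])/f*d,d],-1)
    X=(P-np.array(c["t"]))@np.array(c["R"]); X[d==0]=np.nan; return X
def save(n,p): cv2.imwrite("pics/"+n,cv2.cvtColor(p,cv2.COLOR_RGB2BGR))
E
python3 - <<'E'
from h import *
ims=[]
for n in("scene","side","wrist"):
    p,d,c=grab(n); save(n+".png",p); np.savez(n+".npz",p=p,d=d,X=cloud(d,c)); print(n,c)
print(r.get_obs())
E
```

```text
pics
scene {'fovy': 46.36690881388719, 'cx': 286.1081616432512, 'cy': 207.79669864970725, 'R': array([[-0.79132792, -0.61139057, -0.00130149],
       [-0.41898525,  0.54384392, -0.72710738],
       [ 0.44525441, -0.57483507, -0.68652251]]), 't': array([0.58336768, 0.20059801, 1.2828909 ])}
side {'fovy': 51.628819868781555, 'cx': 281.5177777185497, 'cy': 205.3038343990491, 'R': array([[-0.55937368, -0.82880828, -0.01333895],
       [-0.50616201,  0.35427052, -0.78631573],
       [ 0.65643058, -0.43309265, -0.61768087]]), 't': array([0.48809301, 0.31468733, 0.8502122 ])}
wrist {'fovy': 68.02319922538605, 'cx': 273.08850039670875, 'cy': 202.59808580094443, 'R': array([[ 9.99993255e-01, -8.81011517e-04, -3.56551458e-03],
       [ 3.32731929e-04, -9.45079366e-01,  3.26840759e-01],
       [-3.65764473e-03, -3.26839741e-01, -9.45072698e-01]]), 't': array([-0.67277921, -0.04274206,  0.38339898])}
{'clock': 0.15, 'joints': array([-0.10812852,  0.47760939,  0.02236714,  1.55622886, -0.01152051,
        1.10929594, -0.08308342]), 'qvel': array([ 0.00080974, -0.00031299,  0.00015643, -0.0052374 , -0.00033896,
        0.00273415,  0.00037373]), 'tau': array([ 1.55385478e-03, -5.96924365e+01,  1.60940632e+00, -2.81490952e+01,
        1.26662746e-02,  6.56643446e-03,  5.58682734e-05]), 'tcp_pos': array([6.74493664e-01, 3.08608413e-06, 1.98648133e-01]), 'orientation': array([-2.22074148e+00, -2.22082033e+00,  1.66601646e-03]), 'contact_force': array([-0.48932358, -0.49103969, -0.45188635]), 'moment': array([-0.01458372, -0.0112274 ,  0.02693684]), 'gripper_force': 0.0, 'grip_width': 0.0855605237057184}
```

View pics/scene.png

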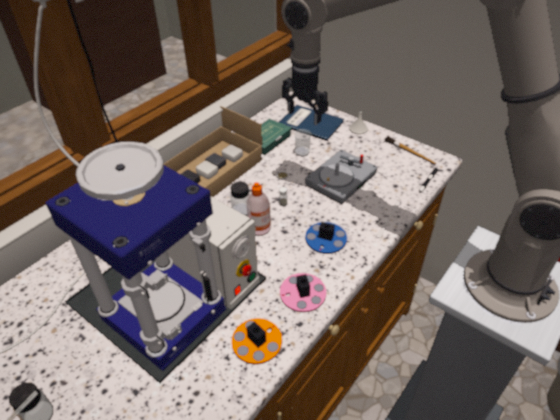

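View pics/wrist.png

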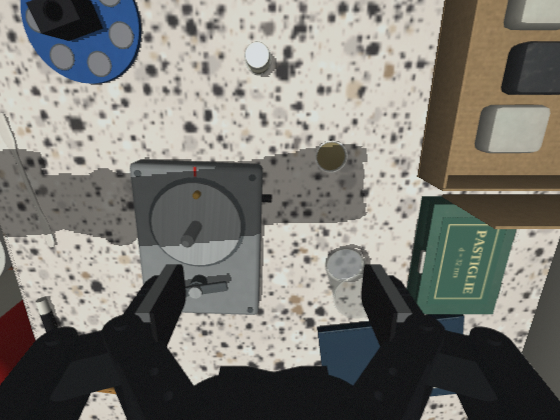

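The candidates in the scene view are a blue disc (327,237), a pink one (303,292) and an orange one (257,340). The blue one is the target. In the wrist view it is at (80,35), the flange at (197,222), the brass pin at (197,195), the housing dash at (195,170) and the catch near (205,285).

```bash
cat > m.py <<'E'
from h import *
from scipy.optimize import least_squares
def circ(P):
    s=least_squares(lambda q:np.hypot(P[:,0]-q[0],P[:,1]-q[1])-q[2],[*P.mean(0)[:2],.05],loss='soft_l1',f_scale=.001); return s.x
E
python3 - <<'E'
from m import *
for n in("scene","side","wrist"):
    q=np.load(n+".npz"); p,X=q["p"],q["X"]; hsv=cv2.cvtColor(p,cv2.COLOR_RGB2HSV)
    h,s,v=[hsv[...,i].astype(int) for i in range(3)]
    blue=(h>100)&(h<125)&(s>120)&(v>60)&(X[...,2]>0)&(X[...,2]<.02)&(abs(X[...,0]-.6)<.3)&(abs(X[...,1]-.15)<.15)
    k,lab,st,ce=cv2.connectedComponentsWithStats(blue.astype(np.uint8))
    i=1+st[1:,4].argmax(); m=(lab==i).astype(np.uint8)
    cs,_=cv2.findContours(m,cv2.RETR_EXTERNAL,cv2.CHAIN_APPROX_NONE); cc=max(cs,key=len)[:,0]
    P=X[cc[:,1],cc[:,0]]; P=P[np.isfinite(P[:,0])]
    print(n,"blue",st[i],np.nanmedian(X[lab==i],0),"circ",circ(P))
    c=circ(P); red=((h<8)|(h>172))&(s>130)&(v>70)
    rr=np.hypot(X[...,0]-c[0],X[...,1]-c[1])
    mm=red&(rr<.065); print(" red dash",mm.sum(),np.nanmean(X[mm],0) if mm.any() else '')
    hub=(rr<.035)&(X[...,2]>.045); 
    if hub.any(): print(" hub",hub.sum(),np.nanmedian(X[hub],0),cv2.minAreaRect((X[hub][:,:2]*1000).astype(np.float32)))
    # drive
    R=red&(X[...,0]>.4)&(X[...,1]<.1)&(X[...,2]>.01)&(X[...,2]<.1)&(rr>.1)
    k,lab,st,ce=cv2.connectedComponentsWithStats(R.astype(np.uint8))
    for i in range(1,k):
        if st[i,4]>2: print(" red",st[i],np.nanmedian(X[lab==i],0),np.nanmax(X[lab==i][:,2]))
    top=(abs(X[...,2]-.034)<.004)&(X[...,1]<.1)&(X[...,1]>-.2)&(X[...,0]>.4)&(X[...,0]<.8)
    k,lab,st,ce=cv2.connectedComponentsWithStats(top.astype(np.uint8)); i=1+st[1:,4].argmax()
    print(" housing",st[i],cv2.minAreaRect((X[lab==i][:,:2]*1000).astype(np.float32)))
p=np.load("scene.npz")["p"]; a=cv2.resize(p[140:260,280:400],(480,480),interpolation=cv2.INTER_CUBIC)
save("crop.png",a)
E
```

```text
scene blue [306 225  40  28 469] [0.46282231 0.17774742 0.00880312] circ [0.46496191 0.16660476 0.04707898]
 red dash 0 
 hub 104 [0.47267333 0.15637798 0.05009892] ((473.2947692871094, 154.6793212890625), (40.13642883300781, 31.944618225097656), 16.47057342529297)
 red [360 155   3   8  13] [ 0.54598113 -0.14083288  0.06995664] 0.08495118701727389
 housing [ 306  150   72   47 1077] ((581.163330078125, -87.99853515625), (206.932861328125, 150.78675842285156), 87.61212158203125)
side blue [296 241  46  32 604] [0.45980163 0.17788907 0.00895298] circ [0.46793333 0.16368378 0.051296  ]
 red dash 0 
 hub 142 [0.47402297 0.1588646  0.05048626] ((473.5945129394531, 158.1207275390625), (40.55372619628906, 27.51204490661621), 14.099061965942383)
 red [386 177   4   9  22] [ 0.54299742 -0.13792304  0.07366757] 0.08627580791226856
 housing [ 321  171   85   48 1349] ((582.1594848632812, -86.39783477783203), (201.39724731445312, 152.13026428222656), 88.45352935791016)
wrist blue [  21    0  119   84 3798] [0.4880031  0.13542061 0.0092034 ] circ [0.47187153 0.15139469 0.05434025]
 red dash 0 
 hub 1190 [0.46926363 0.15392172 0.05087599] ((473.4615478515625, 156.3775177001953), (42.13484191894531, 26.736299514770508), 16.426546096801758)
 red [194 167   2   9  18] [0.58553508 0.00431494 0.03577797] 0.03791349335303419
 housing [  130   162   133   153 10021] ((582.7085571289062, -88.37681579589844), (199.2040252685547, 148.61431884765625), 87.7643814086914)
```

View pics/crop.png

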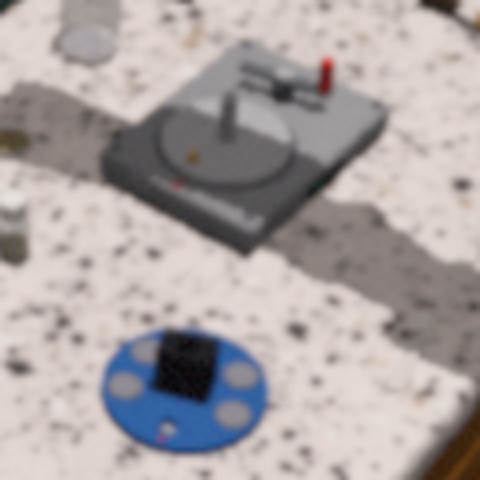

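The crop shows the blue disc with its black hub and the slot with a red dash at (168,428). The drive's pin is at (193,157) and the red post at (327,75). I'll take a closer look at the drive before the grasp.

Call:
servo_tool(turn=[[0, 0, 0], [0, 0, 0], [0, 0, 0], [0, 0, 0]], slide=[[-1.5, -1.1, -0.5], [-3, -2.3, -1.3], [-3, -2.3, -1.3], [-3, -2.3, -1.3]], hand=[1, 1, 1, 1])

```text
clock: 0.65
tcp_pos: [0.5854, -0.0687, 0.1606]
orientation: [2.222, 2.221, 0.001]
contact_force: [1.1, 0.2, 0.7]
grip_width: 0.0854
gripper_force: 0.0
```

```bash
cat > a.py <<'E'
from m import *
p,d,c=grab("wrist"); X=cloud(d,c); np.savez("w2.npz",p=p,d=d,X=X,R=c["R"],t=c["t"]); save("w2.png",p)
hsv=cv2.cvtColor(p,cv2.COLOR_RGB2HSV); h,s,v=[hsv[...,i].astype(int) for i in range(3)]
z=X[...,2]
near=np.hypot(X[...,0]-.584,X[...,1]+.058)
def rep(n,m): print(n,m.sum(),np.nanmean(X[m],0).round(4),np.nanmax(X[m][:,2]).round(4))
sh=(near<.02)&(z>.06); rep("shaft",sh); print(circ(X[sh&(z<.078)]))
top=(near<.02)&(z>.078); rep("shafttop",top)
fl=(near<.07)&(abs(z-.040)<.0025)
k,lab,st,ce=cv2.connectedComponentsWithStats(fl.astype(np.uint8)); i=1+st[1:,4].argmax()
cs,_=cv2.findContours((lab==i).astype(np.uint8),cv2.RETR_EXTERNAL,cv2.CHAIN_APPROX_NONE); cc=max(cs,key=len)[:,0]
print("flange",st[i],circ(X[cc[:,1],cc[:,0]]))
pin=(near<.052)&(near>.028)&(z>.044)&(z<.056)&(X[...,1]>-.05); rep("pin",pin)
br=(near<.052)&(near>.03)&(h>8)&(h<30)&(s>90); rep("brass",br)
red=((h<8)|(h>172))&(s>120)&(v>60)&(z>.02)&(X[...,0]<.7)
k,lab,st,ce=cv2.connectedComponentsWithStats(red.astype(np.uint8))
for i in range(1,k):
    if st[i,4]>3: rep("red",lab==i); print(st[i])
hs=(abs(z-.034)<.003)&(X[...,0]<.7); k,lab,st,ce=cv2.connectedComponentsWithStats(hs.astype(np.uint8)); i=1+st[1:,4].argmax()
print("hous",cv2.minAreaRect((X[lab==i][:,:2]*1000).astype(np.float32)))
lv=(abs(z-.0555)<.003)&(X[...,1]<-.09); rep("lever",lv); print(cv2.minAreaRect((X[lv][:,:2]*1000).astype(np.float32)))
print(r.get_obs()["tcp_pos"])
E
python3 a.py
```

```text
shaft 8122 [ 0.5841 -0.0566  0.2699] 0.29
[ 0.58334647 -0.05920241  0.0069571 ]
shafttop 8045 [ 0.5841 -0.0566  0.2719] 0.29
flange [ 219  122  107  103 8099] [ 0.58335042 -0.0589009   0.05121751]
pin 66 [ 0.5884 -0.0192  0.0501] 0.0526
brass 58 [ 0.5882 -0.0191  0.0504] 0.0526
red 44 [0.5855 0.0048 0.0354] 0.0371
[273 102   4  13  44]
red 256 [ 0.5461 -0.1398  0.0773] 0.0866
[226 256  14  25 256]
hous ((582.14013671875, -88.75856018066406), (198.63536071777344, 148.3303985595703), 87.79474639892578)
lever 1117 [ 0.6557 -0.1331  0.0559] 0.0585
((668.2073364257812, -143.31321716308594), (253.50619506835938, 53.113346099853516), 8.320379257202148)
[ 0.586257   -0.06811594  0.16098316]
```

View pics/w2.png

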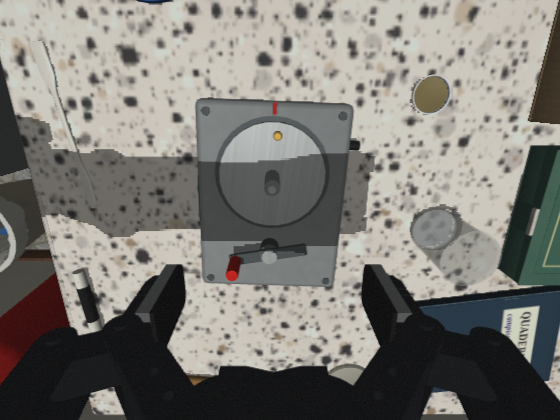

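The flange centre is at (272,175), the pin at (278,136), the post at (235,268) and the beaker at (435,228). That puts the shaft at about (0.583, -0.059), with the pin about -0.125 rad from world +y. Next I go above the carousel with the fingers turned to its y.

Call:
servo_tool(turn=[[0, 0, -2], [0, 0, -4], [0, 0, -6], [0, 0, -8], [0, 0, -10], [0, 0, -12], [0, 0, -14], [0, 0, -14.7]], slide=[[-0.5, 1, 0.5], [-1, 2, 1], [-1.6, 3.2, 1.3], [-2.2, 4.4, 1.3], [-2.8, 5.6, 1.3], [-3.4, 6.8, 1.3], [-3.75, 7.5, 1.3], [-3.75, 7.5, 1.3]], hand=[1, 1, 1, 1, 1, 1, 1, 1])

```text
clock: 1.7
tcp_pos: [0.4726, 0.1603, 0.2003]
orientation: [-3.107, -0.456, -0.003]
contact_force: [-0.1, -0.2, 0.1]
grip_width: 0.0856
gripper_force: 0.0
```

Call:
servo_tool(turn=[[0, 0, 0], [0, 0, 0]], slide=[[0, 0, 0], [0, 0, 0]], hand=[1, 1])

```text
clock: 1.95
tcp_pos: [0.4731, 0.1565, 0.1997]
orientation: [-3.109, -0.453, -0.001]
contact_force: [0.1, 0.0, 0.5]
grip_width: 0.0855
gripper_force: 0.0
```

```bash
cat > b.py <<'E'
from m import *
from scipy.spatial.transform import Rotation as Ro
o=r.get_obs(); T=Ro.from_rotvec(o["orientation"]).as_matrix(); print(o["tcp_pos"],"tool y yaw deg",np.degrees(np.arctan2(T[1,1],T[0,1])),T[:,2],o["joints"].round(2))
p,d,c=grab("wrist"); X=cloud(d,c); save("w3.png",p)
hsv=cv2.cvtColor(p,cv2.COLOR_RGB2HSV); h,s,v=[hsv[...,i].astype(int) for i in range(3)]; z=X[...,2]
blue=(h>100)&(h<125)&(s>120)&(v>60)&(z>.002)&(z<.014)
k,lab,st,ce=cv2.connectedComponentsWithStats(blue.astype(np.uint8)); i=1+st[1:,4].argmax(); m=(lab==i).astype(np.uint8)
cs,_=cv2.findContours(m,cv2.RETR_EXTERNAL,cv2.CHAIN_APPROX_NONE); cc=max(cs,key=len)[:,0]
P=X[cc[:,1],cc[:,0]]; C=circ(P); print("disc",st[i],C)
rr=np.hypot(X[...,0]-C[0],X[...,1]-C[1])
hub=(rr<.03)&(abs(z-.050)<.003); print("hub",hub.sum(),cv2.minAreaRect((X[hub][:,:2]*1000).astype(np.float32)))
red=((h<8)|(h>172))&(s>120)&(v>60)&(rr<.064)&(z<.015); q=np.nanmean(X[red],0); print("red",red.sum(),q,"yaw",np.arctan2(-(q[0]-C[0]),q[1]-C[1]))
E
python3 b.py
```

```text
[0.47314715 0.15652698 0.19974323] tool y yaw deg -73.40307876739058 [ 8.17126144e-04  3.05160829e-04 -9.99999620e-01] [-0.53  0.18  0.1   1.98 -0.02  0.98 -1.7 ]
disc [ 224  118   99   98 4576] [0.4730696  0.15681943 0.0588166 ]
hub 737 ((473.19036865234375, 156.69151306152344), (40.484130859375, 25.231176376342773), 17.31596565246582)
red 9 [0.45706729 0.20702236 0.00939309] yaw 0.308570937096774
```

View pics/w3.png

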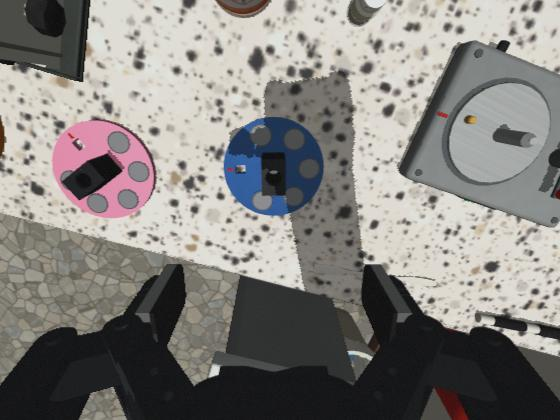

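The blue disc (273,168) has its black hub at (273,173) and its slot at (240,169), dash to the left. Pink is at (103,170) and the drive is at upper right. Hub centre and yaw agree with the tool to under 1 mm and 0.02 rad, so I descend and grip.

Call:
servo_tool(turn=[[0, 0, 0], [0, 0, 0], [0, 0, 0], [0, 0, 0], [0, 0, 0], [0, 0, 0], [0, 0, 0], [0, 0, 0]], slide=[[0, 0, -1.5], [0, 0, -3], [0, 0, -4.5], [0, 0, -5.4], [0, 0, -5.9], [0, 0, -6.07], [0, 0, -6.07], [0, 0, -6.07]], hand=[1, 1, 1, 1, 1, 1, 1, 0.6], squeeze=40)

```text
clock: 3.0
tcp_pos: [0.4734, 0.1563, 0.0183]
orientation: [-3.109, -0.451, -0.003]
contact_force: [0.1, -0.3, -0.2]
grip_width: 0.07
gripper_force: 0.0
```

Call:
servo_tool(turn=[[0, 0, 0], [0, 0, 0], [0, 0, 0], [0, 0, 0], [0, 0, 0], [0, 0, 0], [0, 0, 0], [0, 0, 0]], slide=[[0, 0, 0], [0, 0, 0], [0, 0, 0], [0, 0, 0], [0, 0, 0], [0, 0, 0], [0, 0, 0], [0, 0, 0]], hand=[0, 0, 0, 0, 0, 0, 0, 0])

```text
clock: 4.0
tcp_pos: [0.4736, 0.1562, 0.0181]
orientation: [-3.109, -0.45, -0.003]
contact_force: [-0.1, -0.9, 6.6]
grip_width: -0.0002
gripper_force: 3.6
```

The fingers shut fully, which isn't right for a 26 mm hub. I'll look.

```bash
python3 - <<'E'
from h import *
a,_,_=grab("side"); b,_,_=grab("wrist")
x=cv2.resize(a[170:290,230:390],(560,420),interpolation=cv2.INTER_CUBIC)
save("g1.png",np.hstack([cv2.resize(x,(400,300)),cv2.resize(b,(400,300))])); print(r.get_obs())
E
```

```text
{'clock': 4.1, 'joints': array([-0.50310143,  0.45499452,  0.07230934,  2.11792127, -0.05863909,
        0.56847603, -1.67179837]), 'qvel': array([-1.83964483e-03,  2.59384591e-05,  1.31570724e-03, -1.78890858e-03,
        3.21600536e-04, -1.83300764e-05,  1.93103020e-04]), 'tau': array([-2.77890069e-01, -4.34210193e+01,  1.59062929e+00, -1.53492576e+01,
       -8.93216394e-02, -1.21447267e-01,  9.85576153e-04]), 'tcp_pos': array([0.4735806 , 0.15625654, 0.01814249]), 'orientation': array([-3.10874145, -0.45039087, -0.00311498]), 'contact_force': array([ 0.09134313, -0.19923355,  7.25776184]), 'moment': array([-0.15183634,  0.01249943, -0.01442731]), 'gripper_force': 3.640173550666077, 'grip_width': 3.068522533106396e-05}
```

View pics/g1.png

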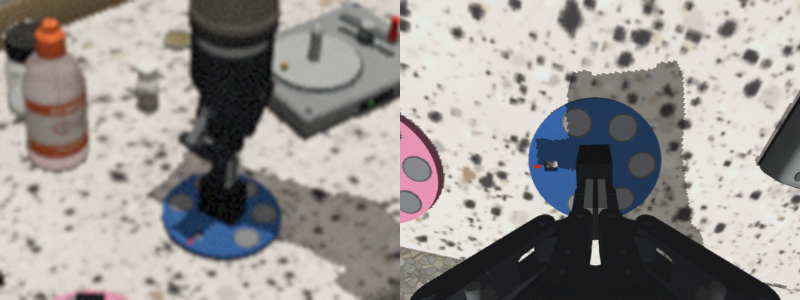

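```bash
python3 b.py; python3 - <<'E'
from h import *
p,d,c=grab("wrist"); X=cloud(d,c)
for v in range(195,300,8): print(v,X[v,273].round(3),X[v,268].round(3),p[v,273])
p,d,c=grab("side"); X=cloud(d,c)
m=(abs(X[...,0]-.473)<.04)&(abs(X[...,1]-.157)<.05)&(X[...,2]>.02)
for z in np.arange(.02,.15,.01):
    q=X[m&(abs(X[...,2]-z)<.005)]
    if len(q): print(round(z,2),len(q),q.min(0).round(3),q.max(0).round(3))
E
```

```text
[0.4735806  0.15625654 0.01814249] tool y yaw deg -73.51281722287355 [ 1.90646013e-03  6.73346836e-04 -9.99997956e-01] [-0.5   0.45  0.07  2.12 -0.06  0.57 -1.67]
disc [  180   138   185   163 13791] [0.47512454 0.15788843 0.0577551 ]
hub 1463 ((484.00787353515625, 160.31405639648438), (18.935691833496094, 25.733455657958984), 17.204771041870117)
red 40 [0.45767124 0.20715022 0.00914361] yaw 0.3404976210728783
195 [0.497 0.164 0.009] [0.496 0.167 0.009] [31 54 88]
203 [0.493 0.162 0.011] [0.492 0.165 0.011] [21 24 27]
211 [0.493 0.162 0.026] [0.492 0.165 0.025] [16 17 18]
219 [0.493 0.162 0.037] [0.492 0.165 0.038] [18 20 19]
227 [0.493 0.162 0.049] [0.492 0.165 0.049] [22 22 22]
235 [0.49  0.161 0.051] [0.489 0.164 0.051] [25 25 27]
243 [0.485 0.16  0.051] [0.485 0.163 0.052] [23 25 26]
251 [0.483 0.16  0.056] [0.482 0.162 0.055] [20 21 21]
259 [0.483 0.16  0.063] [0.483 0.162 0.064] [23 22 24]
267 [0.484 0.16  0.071] [0.483 0.162 0.071] [23 21 25]
275 [0.483 0.16  0.077] [0.482 0.162 0.077] [21 22 24]
283 [0.483 0.159 0.083] [0.482 0.161 0.083] [24 24 26]
291 [0.483 0.16  0.089] [0.482 0.161 0.088] [34 35 36]
299 [0.48  0.158 0.089] [0.483 0.162 0.095] [34 33 34]
0.02 25 [0.45  0.143 0.02 ] [0.489 0.178 0.025]
0.03 59 [0.451 0.139 0.025] [0.49  0.177 0.035]
0.04 62 [0.451 0.14  0.035] [0.489 0.178 0.045]
0.05 98 [0.451 0.14  0.045] [0.495 0.177 0.053]
0.06 27 [0.46  0.149 0.055] [0.477 0.172 0.065]
0.07 32 [0.46  0.142 0.065] [0.478 0.172 0.075]
0.08 31 [0.459 0.147 0.075] [0.475 0.173 0.085]
0.09 18 [0.458 0.142 0.085] [0.468 0.169 0.095]
0.1 57 [0.453 0.122 0.096] [0.48  0.193 0.105]
0.11 59 [0.451 0.111 0.105] [0.48  0.2   0.115]
0.12 76 [0.448 0.107 0.115] [0.48  0.205 0.125]
0.13 72 [0.446 0.108 0.125] [0.481 0.206 0.135]
0.14 66 [0.446 0.107 0.135] [0.478 0.207 0.145]
```

```bash
python3 - <<'E'
from h import *
p,d,c=grab("wrist"); X=cloud(d,c)
a=np.radians(16.5); ux=np.array([np.cos(a),np.sin(a)]); uy=np.array([-np.sin(a),np.cos(a)])
for v in (225,240,255,275,295):
    print(v,[tuple((np.r_[(X[v,u,:2]-[.4731,.1567])@ux,(X[v,u,:2]-[.4731,.1567])@uy,X[v,u,2]]*1000).round(0).astype(int)) for u in range(235,315,5)])
save("g2.png",cv2.resize(p[190:320,200:350],(600,520)))
E
```

```text
225 [(np.int64(5), np.int64(24), np.int64(9)), (np.int64(5), np.int64(21), np.int64(9)), (np.int64(5), np.int64(18), np.int64(10)), (np.int64(20), np.int64(12), np.int64(45)), (np.int64(20), np.int64(9), np.int64(45)), (np.int64(20), np.int64(7), np.int64(45)), (np.int64(20), np.int64(4), np.int64(45)), (np.int64(21), np.int64(1), np.int64(46)), (np.int64(21), np.int64(-1), np.int64(46)), (np.int64(21), np.int64(-4), np.int64(46)), (np.int64(21), np.int64(-6), np.int64(46)), (np.int64(21), np.int64(-9), np.int64(46)), (np.int64(21), np.int64(-11), np.int64(46)), (np.int64(5), np.int64(-17), np.int64(9)), (np.int64(5), np.int64(-21), np.int64(9)), (np.int64(5), np.int64(-24), np.int64(9))]
240 [(np.int64(-6), np.int64(25), np.int64(10)), (np.int64(-6), np.int64(21), np.int64(9)), (np.int64(-6), np.int64(18), np.int64(9)), (np.int64(14), np.int64(11), np.int64(51)), (np.int64(14), np.int64(9), np.int64(51)), (np.int64(14), np.int64(6), np.int64(50)), (np.int64(15), np.int64(4), np.int64(52)), (np.int64(14), np.int64(1), np.int64(51)), (np.int64(15), np.int64(-1), np.int64(52)), (np.int
[... 1830 characters left out ...]
0), np.int64(94)), (np.int64(-9223372036854775808), np.int64(-9223372036854775808), np.int64(-9223372036854775808)), (np.int64(13), np.int64(7), np.int64(95)), (np.int64(12), np.int64(5), np.int64(93)), (np.int64(12), np.int64(3), np.int64(93)), (np.int64(8), np.int64(1), np.int64(88)), (np.int64(8), np.int64(-1), np.int64(88)), (np.int64(9), np.int64(-3), np.int64(89)), (np.int64(11), np.int64(-5), np.int64(92)), (np.int64(12), np.int64(-7), np.int64(94)), (np.int64(13), np.int64(-8), np.int64(94)), (np.int64(14), np.int64(-10), np.int64(96)), (np.int64(11), np.int64(-12), np.int64(92)), (np.int64(-48), np.int64(-26), np.int64(9))]<stdin>:5: RuntimeWarning: invalid value encountered in cast
```

View pics/g2.png

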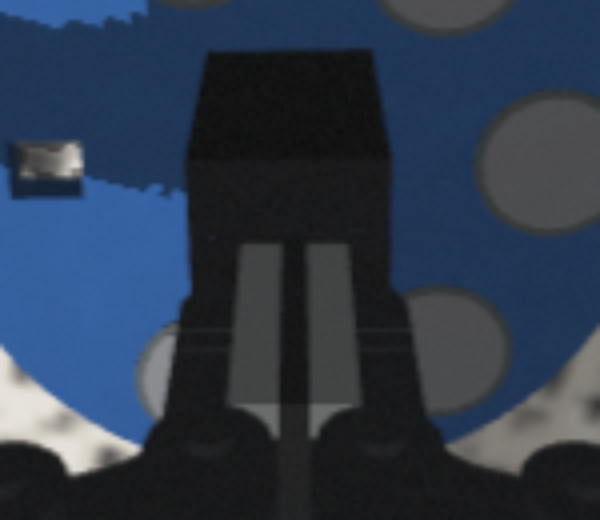

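```bash
python3 - <<'E'
import numpy as np
X=np.load("w2.npz")["X"]; m=(X[...,2]>.11); q=X[m]; print("w2 tips: min z",np.sort(q[:,2])[[5,50,200,1000]], "tcp .161")
for z in (.17,.18,.19,.2,.21,.22):
    s=q[abs(q[:,2]-z)<.004]
    if len(s): print(z,len(s),s.min(0).round(3),s.max(0).round(3))
E
```

```text
w2 tips: min z [0.20652343 0.2079014  0.21025924 0.21776134] tcp .161
0.21 556 [ 0.531 -0.08   0.206] [ 0.639 -0.057  0.214]
0.22 1087 [ 0.528 -0.08   0.216] [ 0.641 -0.056  0.224]
```

Call:
servo_tool(turn=[[0, 0, 0], [0, 0, 0]], slide=[[0, 0, 0.15], [0, 0, 0.3]], hand=[0, 0])

```text
clock: 4.55
tcp_pos: [0.4723, 0.1559, 0.0265]
orientation: [3.109, 0.451, -0.001]
contact_force: [-0.3, 1.0, -0.8]
grip_width: -0.0002
gripper_force: 0.0
```

```bash
python3 b.py; python3 - <<'E'
from h import *
o=r.get_obs(); print(o["contact_force"],o["grip_width"],o["gripper_force"])
p,d,c=grab("wrist"); X=cloud(d,c)
for v in range(195,300,8): print(v,X[v,265].round(3),p[v,265])
E
```

```text
[0.47226579 0.15593881 0.02645928] tool y yaw deg -73.49956459521607 [-4.01882341e-04 -1.82860901e-04 -9.99999903e-01] [-0.51  0.44  0.07  2.12 -0.06  0.59 -1.67]
disc [  184   134   178   160 12960] [0.47499374 0.15782975 0.05782445]
hub 1574 ((481.4019775390625, 159.41720581054688), (24.33963394165039, 25.942989349365234), 16.854555130004883)
red 40 [0.45775659 0.20708697 0.00945331] yaw 0.3366227020376614
[-0.29434829  0.16136007  0.48275077] -4.022292304586544e-06 0.0
195 [0.492 0.168 0.009] [31 54 87]
203 [0.491 0.167 0.023] [19 18 20]
211 [0.491 0.167 0.036] [21 20 22]
219 [0.491 0.167 0.048] [18 19 18]
227 [0.488 0.165 0.05 ] [24 23 26]
235 [0.483 0.164 0.051] [25 26 26]
243 [0.467 0.16  0.025] [17 18 19]
251 [0.482 0.163 0.065] [60 63 62]
259 [0.481 0.163 0.071] [65 67 66]
267 [0.481 0.163 0.079] [66 68 67]
275 [0.481 0.163 0.086] [64 66 65]
283 [0.481 0.162 0.091] [65 67 66]
291 [0.482 0.163 0.098] [ 99 103 102]
299 [0.482 0.162 0.103] [23 25 25]
```

The real fingertips sit about 33 mm above the reported TCP. The open tips were at z 0.207 when the TCP read 0.161, and the shut tips rested on the hub top at 0.051 when it read 0.018. Nothing was disturbed, so I'll reopen and go down with that offset.

Call:
servo_tool(turn=[[0, 0, 0], [0, 0, 0], [0, 0, 0], [0, 0, 0], [0, 0, 0], [0, 0, 0], [0, 0, 0], [0, 0, 0]], slide=[[0, 0, 0.4], [0, 0, 0.4], [0, 0, 0.4], [0, 0, 0.4], [0, 0, 0.4], [0, 0, 0.4], [0, 0, 0.4], [0, 0, 0.4]], hand=[1, 1, 1, 1, 1, 1, 1, 1])

```text
clock: 5.65
tcp_pos: [0.4725, 0.156, 0.0383]
orientation: [3.109, 0.451, -0.0]
contact_force: [0.5, -0.1, -0.6]
grip_width: 0.0857
gripper_force: 0.0
```

Call:
servo_tool(turn=[[0, 0, 0], [0, 0, 0], [0, 0, 0], [0, 0, 0], [0, 0, 0], [0, 0, 0]], slide=[[0, 0, -0.5], [0, 0, -1.0], [0, 0, -1.4], [0, 0, -1.7], [0, 0, -1.85], [0, 0, -1.85]], hand=[1, 1, 1, 1, 1, 1])

```text
clock: 6.4
tcp_pos: [0.4724, 0.156, -0.0174]
orientation: [3.109, 0.451, -0.001]
contact_force: [-0.0, 0.5, 1.4]
grip_width: 0.0853
gripper_force: 0.0
```

Call:
servo_tool(turn=[[0, 0, 0], [0, 0, 0], [0, 0, 0], [0, 0, 0], [0, 0, 0], [0, 0, 0], [0, 0, 0], [0, 0, 0]], slide=[[0, 0, 0], [0, 0, 0], [0, 0, 0], [0, 0, 0], [0, 0, 0], [0, 0, 0], [0, 0, 0], [0, 0, 0]], hand=[0, 0, 0, 0, 0, 0, 0, 0])

```text
clock: 7.4
tcp_pos: [0.4728, 0.1562, -0.0168]
orientation: [-3.109, -0.451, -0.001]
contact_force: [-1.3, 1.0, 5.2]
grip_width: 0.0252
gripper_force: 40.3
```

Call:
servo_tool(turn=[[0, 0, 0], [0, 0, 0], [0, 0, 0], [0, 0, 0], [0, 0, 0], [0, 0, 0]], slide=[[0, 0, 0.4], [0, 0, 1.2], [0, 0, 2.2], [0, 0, 3.2], [0, 0, 3.7], [0, 0, 3.7]], hand=[0, 0, 0, 0, 0, 0])

```text
clock: 8.15
tcp_pos: [0.4729, 0.1562, 0.0945]
orientation: [-3.109, -0.451, -0.003]
contact_force: [-1.4, 0.2, -2.9]
grip_width: 0.0256
gripper_force: 40.0
```

Call:
servo_tool(turn=[[0, 0, -0.5], [0, 0, -1], [0, 0, -1.7], [0, 0, -2.4], [0, 0, -3.2], [0, 0, -4], [0, 0, -4.75], [0, 0, -4.75]], slide=[[0.3, -0.6, 0], [0.8, -1.6, 0], [1.3, -2.7, 0], [1.9, -3.8, 0], [2.5, -5, 0], [3.1, -6.2, 0], [3.5, -6.9, 0], [3.67, -7.17, 0]], hand=[0, 0, 0, 0, 0, 0, 0, 0])

```text
clock: 9.15
tcp_pos: [0.5825, -0.0609, 0.0929]
orientation: [3.134, -0.203, -0.002]
contact_force: [-0.3, 0.1, -3.1]
grip_width: 0.0257
gripper_force: 39.9
```

Call:
servo_tool(turn=[[0, 0, 0], [0, 0, 0], [0, 0, 0]], slide=[[0, 0, 0], [0, 0, 0], [0, 0, 0]], hand=[0, 0, 0])

```text
clock: 9.52
tcp_pos: [0.5823, -0.0576, 0.0938]
orientation: [-3.135, 0.195, 0.001]
contact_force: [-0.1, 0.1, -2.8]
grip_width: 0.0255
gripper_force: 39.9
```

```bash
cat > c.py <<'E'
from m import *
from scipy.spatial.transform import Rotation as Ro
o=r.get_obs(); T=Ro.from_rotvec(o["orientation"]).as_matrix(); print(o["tcp_pos"].round(4),"yaw",np.arctan2(T[1,1],T[0,1])+np.pi/2,o["contact_force"].round(1),o["moment"].round(2),o["grip_width"],o["joints"].round(2))
for n in("wrist","side","scene"):
    p,d,c=grab(n); X=cloud(d,c); z=X[...,2]; np.savez("c_"+n,p=p,X=X)
    hsv=cv2.cvtColor(p,cv2.COLOR_RGB2HSV); h,s,v=[hsv[...,i].astype(int) for i in range(3)]
    rr=np.hypot(X[...,0]-o["tcp_pos"][0],X[...,1]-o["tcp_pos"][1])
    blue=(h>95)&(h<128)&(s>110)&(v>40)&(rr<.07)
    if not blue.any(): continue
    k,lab,st,ce=cv2.connectedComponentsWithStats(blue.astype(np.uint8)); i=1+st[1:,4].argmax(); m=(lab==i).astype(np.uint8)
    cs,_=cv2.findContours(m,cv2.RETR_EXTERNAL,cv2.CHAIN_APPROX_NONE); P=[X[q[:,0,1],q[:,0,0]] for q in cs]; P=np.vstack(P); q=circ(P[np.isfinite(P[:,0])])
    B=X[m>0]; A=np.c_[B[:,:2]-q[:2],np.ones(len(B))]; co=np.linalg.lstsq(A,B[:,2],rcond=None)[0]
    red=((h<8)|(h>172))&(s>110)&(v>50)&(rr<.066)&(abs(z-co[2])<.006); w=np.nanmean(X[red],0) if red.any() else q
    print(n,st[i],"disc",q.round(4),"z",np.median(B[:,2]).round(4),"plane",co.round(4),"red",red.sum(),w.round(4),"yaw",np.arctan2(-(w[0]-q[0]),w[1]-q[1]))
E
python3 c.py
```

```text
[ 0.5823 -0.0576  0.0938] yaw -0.1244921867870461 [-0.1  0.1 -2.8] [ 0.04 -0.   -0.03] 0.02553015597852828 [-0.2   0.46  0.24  1.88 -0.15  0.82 -1.57]
wrist [  163   144   222   165 16365] disc [ 0.5849 -0.0581  0.0578] z 0.1195 plane [-0.0075 -0.0034  0.1198] red 63 [ 0.5895 -0.0056  0.1198] yaw -0.08736699851757751
side [336 164  43  21 428] disc [ 0.5757 -0.0495  0.0498] z 0.1192 plane [ 0.0092 -0.009   0.1194] red 0 [ 0.5757 -0.0495  0.0498] yaw -0.0
scene [320 145  36  24 387] disc [ 0.5771 -0.0482  0.0468] z 0.1192 plane [ 0.0087 -0.0129  0.1195] red 0 [ 0.5771 -0.0482  0.0468] yaw -0.0
```

Call:
servo_tool(turn=[[0, 0, 0], [0, 0, 0], [0, 0, 0], [0, 0, 0], [0, 0, 0], [0, 0, 0]], slide=[[0.02, -0.05, -0.3], [0.02, -0.05, -0.6], [0.02, -0.05, -0.8], [0.02, -0.05, -0.95], [0.02, -0.05, -1.1], [0.02, -0.05, -1.1]], hand=[0, 0, 0, 0, 0, 0])

```text
clock: 10.42
tcp_pos: [0.5828, -0.06, 0.0603]
orientation: [-3.135, 0.198, 0.001]
contact_force: [-0.7, 1.8, -5.4]
grip_width: 0.0253
gripper_force: 39.8
```

Call:
servo_tool(turn=[[0, 0, 0], [0, 0, 0], [0, 0, 0], [0, 0, 0]], slide=[[0, 0.02, -0.1], [0, 0.02, -0.2], [0, 0.02, -0.3], [0, 0.02, -0.3]], hand=[0, 0, 0, 0])

```text
clock: 10.92
tcp_pos: [0.5829, -0.0598, 0.0513]
orientation: [-3.135, 0.198, 0.001]
contact_force: [-1.5, 2.4, -4.8]
grip_width: 0.0256
gripper_force: 39.9
```

Call:
servo_tool(turn=[[0, 0, 0], [0, 0, 0], [0, 0, 0], [0, 0, 0]], slide=[[-0.01, 0.02, -0.15], [-0.015, 0.03, -0.3], [-0.015, 0.03, -0.42], [-0.015, 0.03, -0.42]], hand=[0, 0, 0, 0])

```text
clock: 11.42
tcp_pos: [0.5828, -0.0595, 0.0389]
orientation: [3.135, -0.199, -0.0]
contact_force: [-0.6, 0.4, -3.2]
grip_width: 0.0252
gripper_force: 39.9
```

Call:
servo_tool(turn=[[0, 0, 0], [0, 0, 0], [0, 0, 0], [0, 0, 0]], slide=[[0, 0, -0.1], [0, 0, -0.2], [0, 0, -0.27], [0, 0, -0.27]], hand=[0, 0, 0, 0])

```text
clock: 11.92
tcp_pos: [0.5826, -0.0591, 0.0309]
orientation: [3.135, -0.199, -0.001]
contact_force: [-0.1, 0.8, -4.2]
grip_width: 0.0256
gripper_force: 39.9
```

Call:
servo_tool(turn=[[0, 0, 0], [0, 0, 0], [0, 0, 0]], slide=[[0, 0, -0.05], [0, 0, -0.1], [0, 0, -0.1]], hand=[0, 0, 0])

```text
clock: 12.3
tcp_pos: [0.5827, -0.0591, 0.028]
orientation: [3.135, -0.199, -0.0]
contact_force: [0.4, -0.2, -3.6]
grip_width: 0.0255
gripper_force: 39.9
```

The underside is already below the pin tip with no push-back, so the slot is over the pin.

Call:
servo_tool(turn=[[0, 0, 0], [0, 0, 0], [0, 0, 0], [0, 0, 0]], slide=[[0, 0, -0.05], [0, 0, -0.1], [0, 0, -0.14], [0, 0, -0.14]], hand=[0, 0, 0, 0])

```text
clock: 12.8
tcp_pos: [0.5827, -0.0591, 0.0238]
orientation: [3.135, -0.199, -0.0]
contact_force: [-0.6, -0.3, -2.9]
grip_width: 0.0254
gripper_force: 39.9
```

Call:
servo_tool(turn=[[0, 0, 0], [0, 0, 0], [0, 0, 0]], slide=[[0, 0, -0.03], [0, 0, -0.06], [0, 0, -0.06]], hand=[0, 0, 0])

```text
clock: 13.18
tcp_pos: [0.5829, -0.0591, 0.0232]
orientation: [-3.135, 0.199, -0.0]
contact_force: [-3.5, 0.1, 8.1]
grip_width: 0.0256
gripper_force: 41.4
```

Call:
servo_tool(turn=[[0, 0, 0], [0, 0, 0], [0, 0, 0], [0, 0, 0], [0, 0, 0], [0, 0, 0]], slide=[[0, 0, 0.03], [0, 0, 0.03], [0, 0, 0.03], [0, 0, 0.03], [0, 0, 0.03], [0, 0, 0.03]], hand=[0.3, 0.8, 0.8, 0.8, 0.8, 0.8])

```text
clock: 13.92
tcp_pos: [0.5828, -0.0591, 0.023]
orientation: [3.135, -0.199, 0.0]
contact_force: [0.4, -1.1, -0.4]
grip_width: 0.068
gripper_force: 0.0
```

Call:
servo_tool(turn=[[0, 0, 0], [0, 0, 0], [0, 0, 0], [0, 0, 0], [0, 0, 0], [0, 0, 0]], slide=[[0, 0, 0.6], [0, 0, 1.5], [0, 0, 2.5], [0, 0, 3.3], [0, 0, 3.3], [0, 0, 3.3]], hand=[0.8, 0.8, 0.8, 0.8, 0.8, 0.8])

```text
clock: 14.68
tcp_pos: [0.5824, -0.059, 0.122]
orientation: [-3.135, 0.199, 0.0]
contact_force: [-0.4, -0.6, -0.7]
grip_width: 0.0685
gripper_force: 0.0
```

```bash
python3 c.py; python3 - <<'E'
from m import *
for n in("wrist","side","scene"):
    q=np.load("c_"+n+".npz"); p,X=q["p"],q["X"]; z=X[...,2]
    hsv=cv2.cvtColor(p,cv2.COLOR_RGB2HSV); h,s,v=[hsv[...,i].astype(int) for i in range(3)]
    red=((h<8)|(h>172))&(s>120)&(v>50)&(np.hypot(X[...,0]-.55,X[...,1]+.14)<.05)&(z>.05)
    t=red&(z>.0815); print(n,red.sum(),t.sum(),np.nanmean(X[red],0).round(4),np.nanmean(X[t],0).round(4))
    pv=(np.hypot(X[...,0]-.58,X[...,1]+.138)<.03)&(z>.05)&(z<.09)&~red
    if pv.any(): print(" catch other: n",pv.sum(),"zmax",np.nanpercentile(X[pv][:,2],[50,95,100]).round(4))
save("w4.png",np.load("c_wrist.npz")["p"])
E
```

```text
[ 0.5824 -0.059   0.122 ] yaw -0.12647806981846843 [-0.4 -0.6 -0.7] [ 0.    0.02 -0.03] 0.0684718768312408 [-0.21  0.42  0.26  1.86 -0.14  0.87 -1.58]
wrist [ 202  125  143  137 9293] disc [ 0.5838 -0.0591  0.0595] z 0.049 plane [-0.004  -0.0051  0.0492] red 24 [ 0.5899 -0.007   0.0494] yaw -0.11624357845472592
side [335 182  41  24 445] disc [ 0.5824 -0.0562  0.0559] z 0.0485 plane [ 0.0125 -0.0136  0.0488] red 0 [ 0.5824 -0.0562  0.0559] yaw -0.0
scene [318 162  37  25 400] disc [ 0.5788 -0.0527  0.0503] z 0.0485 plane [ 0.0073 -0.0178  0.0486] red 0 [ 0.5788 -0.0527  0.0503] yaw -0.0
wrist 452 240 [ 0.5521 -0.1396  0.0938] [ 0.5543 -0.1391  0.1151]
 catch other: n 1219 zmax [0.0567 0.061  0.0662]
side 25 6 [ 0.5442 -0.139   0.0731] [ 0.5457 -0.1409  0.0846]
 catch other: n 80 zmax [0.0564 0.061  0.0845]
scene 14 3 [ 0.5449 -0.1401  0.0723] [ 0.545  -0.1421  0.0836]
 catch other: n 72 zmax [0.0556 0.0614 0.0726]
```

View pics/w4.png

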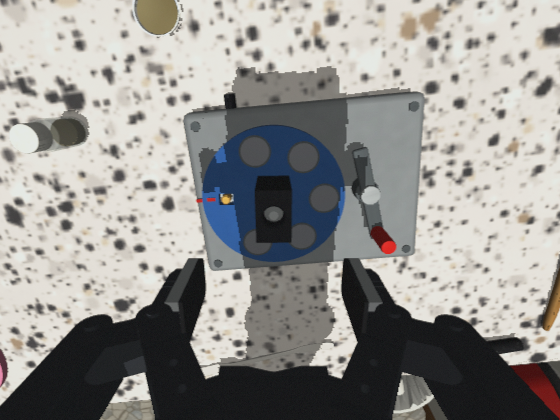

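The pin shows in the slot at (227,199) with the red dashes in line. The disc top is level at z 0.049, so the carousel is home. The post is at (388,247) and the pivot at (370,195). Next I pinch the post.

Call:
servo_tool(turn=[[0, 0, 0], [0, 0, 0], [0, 0, 0], [0, 0, 0], [0, 0, 0], [0, 0, 0], [0, 0, 0]], slide=[[-0.6, -1.3, 0], [-1.23, -2.73, 0], [-1.23, -2.73, -0.5], [-1.23, -2.73, -1.4], [-1.23, -2.73, -2.3], [-1.23, -2.73, -2.9], [-1.23, -2.73, -3.05]], hand=[0.5, 0.5, 0.5, 0.5, 0.5, 0.5, 0.5], squeeze=20)

```text
clock: 15.7
tcp_pos: [0.5451, -0.1404, 0.029]
orientation: [-3.135, 0.198, 0.004]
contact_force: [0.3, 0.1, 0.4]
grip_width: 0.0426
gripper_force: 0.0
```

Call:
servo_tool(turn=[[0, 0, 0], [0, 0, 0], [0, 0, 0], [0, 0, 0], [0, 0, 0]], slide=[[0, 0, 0], [0, 0, 0], [0, 0, 0], [0, 0, 0], [0, 0, 0]], hand=[0, 0, 0, 0, 0])

```text
clock: 16.32
tcp_pos: [0.5462, -0.1413, 0.0311]
orientation: [3.135, -0.199, 0.002]
contact_force: [-1.5, -1.8, 4.9]
grip_width: 0.0112
gripper_force: 21.1
```

Call:
servo_tool(turn=[[0, 0, 0], [0, 0, 0], [0, 0, 0], [0, 0, 0], [0, 0, 0], [0, 0, 0], [0, 0, 0], [0, 0, 0]], slide=[[0.03, -0.13, 0.04], [0.06, -0.26, 0.04], [0.12, -0.4, 0.04], [0.2, -0.53, 0.04], [0.3, -0.65, 0.04], [0.41, -0.75, 0.04], [0.53, -0.84, 0.04], [0.66, -0.91, 0.04]], hand=[0, 0, 0, 0, 0, 0, 0, 0])

```text
clock: 17.32
tcp_pos: [0.5643, -0.1667, 0.0311]
orientation: [-3.133, 0.196, 0.006]
contact_force: [-5.4, 2.9, 3.6]
grip_width: 0.0109
gripper_force: 21.1
```

Call:
servo_tool(turn=[[0, 0, 0], [0, 0, 0], [0, 0, 0], [0, 0, 0], [0, 0, 0], [0, 0, 0], [0, 0, 0]], slide=[[0.12, -0.05, 0], [0.23, -0.08, 0], [0.36, -0.1, 0], [0.48, -0.11, 0], [0.54, -0.11, 0], [0.6, -0.11, 0], [0.6, -0.11, 0]], hand=[0, 0, 0, 0, 0, 0, 0])

```text
clock: 18.2
tcp_pos: [0.5829, -0.1728, 0.0312]
orientation: [3.134, -0.2, -0.002]
contact_force: [-4.6, -3.3, -2.2]
grip_width: 0.0111
gripper_force: 20.7
```

```bash
cat > e.py <<'E'
from m import *
print(r.get_obs()["contact_force"])
for n in("side","scene"):
    p,d,c=grab(n); X=cloud(d,c); z=X[...,2]
    hsv=cv2.cvtColor(p,cv2.COLOR_RGB2HSV); h,s,v=[hsv[...,i].astype(int) for i in range(3)]
    red=((h<8)|(h>172))&(s>120)&(v>50)&(np.hypot(X[...,0]-.57,X[...,1]+.15)<.06)&(z>.05)
    print(n,red.sum(),np.nanmean(X[red],0).round(4))
E
python3 e.py
```

```text
[-4.55689864 -3.26077456 -2.17335627]
side 23 [ 0.5736 -0.1695  0.0736]
scene 3 [ 0.5738 -0.1708  0.0731]
```

Call:
servo_tool(turn=[[0, 0, 0], [0, 0, 0], [0, 0, 0]], slide=[[0.07, 0, 0], [0.14, 0, 0], [0.14, 0, 0]], hand=[0, 0, 0])

```text
clock: 18.68
tcp_pos: [0.5872, -0.173, 0.0313]
orientation: [3.134, -0.2, -0.001]
contact_force: [-4.2, -3.5, -2.9]
grip_width: 0.011
gripper_force: 20.6
```

```bash
python3 e.py
```

```text
[-4.22062197 -3.53391055 -2.86997083]
side 25 [ 0.5781 -0.17    0.0744]
scene 6 [ 0.5766 -0.1687  0.0764]
```

Call:
servo_tool(turn=[[0, 0, 0], [0, 0, 0], [0, 0, 0], [0, 0, 0]], slide=[[0.07, 0.0, 0], [0.14, 0, 0], [0.2, 0, 0], [0.2, 0, 0]], hand=[0, 0, 0, 0])

```text
clock: 19.27
tcp_pos: [0.5876, -0.1731, 0.0308]
orientation: [3.135, -0.203, -0.017]
contact_force: [-17.3, -1.7, 10.5]
grip_width: 0.011
gripper_force: 21.7
```

```bash
python3 e.py
```

```text
[-17.29645954  -1.66847217  10.45440963]
side 26 [ 0.5786 -0.17    0.0748]
scene 11 [ 0.578  -0.1707  0.0755]
```

The force jumped to 17 N without further motion, so the catch is at its stop. I'll ease off, release and rise.

Call:
servo_tool(turn=[[0, 0, 0], [0, 0, 0], [0, 0, 0], [0, 0, 0], [0, 0, 0]], slide=[[-0.15, 0, 0], [-0.15, 0, 0], [-0.15, 0, 0], [-0.15, 0, 0], [-0.15, 0, 0]], hand=[0, 0.5, 0.5, 0.5, 0.5])

```text
clock: 20.0
tcp_pos: [0.59, -0.1714, 0.0319]
orientation: [-3.135, 0.198, -0.001]
contact_force: [-0.1, 0.0, 0.3]
grip_width: 0.0426
gripper_force: 0.0
```

Call:
servo_tool(turn=[[0, 0, 0], [0, 0, 0], [0, 0, 0], [0, 0, 0], [0, 0, 0], [0, 0, 0], [0, 0, 0]], slide=[[0, 0, 0.5], [0, 0, 1.2], [0, 0, 2.2], [0, 0.6, 3.3], [0, 1.6, 4], [0, 2.5, 4], [0, 2.5, 4]], hand=[0.5, 0.5, 0.5, 0.5, 0.5, 0.5, 0.5])

```text
clock: 20.88
tcp_pos: [0.59, -0.0938, 0.1529]
orientation: [-3.134, 0.192, -0.002]
contact_force: [-1.0, -0.7, 0.0]
grip_width: 0.0429
gripper_force: 0.0
```

```bash
python3 e.py; python3 c.py; python3 - <<'E'
from m import *
q=np.load("c_wrist.npz"); p,X=q["p"],q["X"]; save("w5.png",p)
z=X[...,2]
def rep(n,m): print(n,m.sum(),np.nanmean(X[m],0).round(4))
hsv=cv2.cvtColor(p,cv2.COLOR_RGB2HSV); h,s,v=[hsv[...,i].astype(int) for i in range(3)]
rep("post top",((h<8)|(h>172))&(s>120)&(z>.082)&(z<.09)&(X[...,1]<-.1))
f=(abs(z-.0565)<.002)&(abs(X[...,0]-.58)<.04)&(X[...,1]>-.18)&(X[...,1]<-.09); rep("lever",f); print(cv2.minAreaRect((X[f][:,:2]*1000).astype(np.float32)), X[f].min(0),X[f].max(0))
E
```

```text
[-0.96109355 -0.65341237  0.03643898]
side 19 [ 0.5782 -0.1676  0.0749]
scene 10 [ 0.5782 -0.1693  0.0722]
[ 0.5894 -0.0973  0.1523] yaw -0.12670936849363157 [-0.6 -0.  -0.6] [-0.07  0.01 -0.04] 0.04260208122895982 [-0.15  0.41  0.27  1.81 -0.13  0.94 -1.52]
wrist [ 198  136   99  119 4549] disc [ 0.5877 -0.073   0.0452] z 0.049 plane [-0.0071  0.0047  0.0493] red 0 [ 0.5877 -0.073   0.0452] yaw -0.0
side [341 186  36  16 203] disc [ 0.5901 -0.0771  0.0436] z 0.0488 plane [-0.0002  0.013   0.0488] red 0 [ 0.5901 -0.0771  0.0436] yaw -0.0
scene [321 162  34  19 217] disc [ 0.5871 -0.0759  0.0435] z 0.049 plane [-0.0045  0.0049  0.0492] red 0 [ 0.5871 -0.0759  0.0435] yaw -0.0
post top 152 [ 0.5806 -0.1716  0.0851]
lever 769 [ 0.581  -0.1342  0.0564]
((580.7815551757812, -138.78564453125), (78.4715576171875, 13.073897361755371), 89.56068420410156) [ 0.57402243 -0.17805052  0.05452128] [ 0.58733792 -0.09952352  0.05843946]
```

View pics/w5.png

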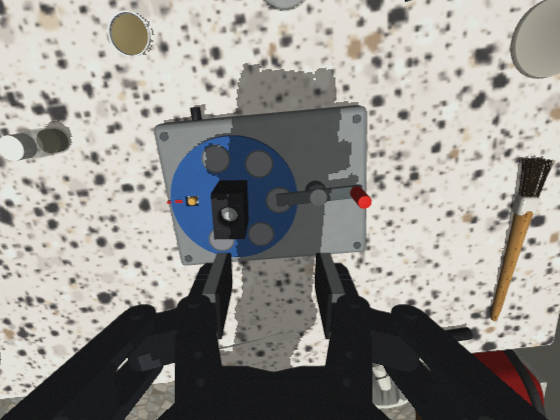

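The lever points along the housing's +y: the finger (282,199) lies over the disc and the post is at (362,201). Its angle of 89.6° plus the 2.2° housing yaw gives about 1.60 rad, which is the stop. The disc is home, the robot is clear, and vial, cup and beaker haven't been touched.

```bash
python3 -c "
from bench import r
print(r.hand_in())"
```

```text
the job is handed in; nothing more can be done
None
```

The carousel sits fully home on the flange with its slot over the drive pin, the catch is at its stop over the rim, and the job is handed in at about 21 s; the one slip was a first grip that closed on top of the hub without moving it.

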